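# Level the billiard-ball shelf

## Task

Level the small ball shelf so that balls will not roll off it: lay the orange spirit level along the blue strip on the shelf board, let go of it, then turn the brass levelling foot by its grip until the vial's bubble stands in the middle between the two black lines. Then press the spirit level down onto the shelf with the fingertips on its black middle pad, firmly but not hard (about 10 to 20 N), and finish while still pressing, with the bubble still between the lines. Leave the mug and the chalk box where they are.

Things in the scene. Friction and masses are not known exactly. Their poses are not given: they have to be found in the camera images.
- level: Loose orange spirit level, a bar 210 (x) x 26 (y) x 40 mm, 0.2 to 0.36 kg, standing on its 26 mm wide underside; origin at the centre of that, z up. A black pad, 36 x 24 mm, in the middle of its top rises to 42 mm: press there (pressing near an end tilts the level). Grasp it across its width. On the shelf it may lie either way round.
- vial (a point): Centre of the level's lime-green vial, on the level's top, 60 mm from its middle along its +x, 41.5 mm above its underside; axes as the level's. Two black lines cross the vial 8.5 mm either side of this point.
- bubble_mid (a point): Centre of the white bubble (12 mm long, 7 mm wide) in the vial. It drifts along the level's x, up to 21 mm either way from the vial's centre, towards the higher end: 0.9 mm per 1 mrad of tilt; it settles in about 2 s after the level has moved.
- shelf: Dark wooden board, 110 (x) x 400 (y) x 18 mm. Origin on its hinge line near its left end (+y end), 9 mm below the top face, 10 mm in from the end; the board runs from there along its -y, top about 70 mm above the counter. It tilts only about the hinge (its x axis), by the levelling foot; at the start the foot end is 0.4 to 1.1 degrees too low.
- strip (a point): Centre of the blue strip (230 x 44 mm, along the board's y) on the board's top face; axes as the board's. It lies 145 mm from the hinge line along -y. The level is to lie here along the board's y, its middle within 25 mm along and 15 mm across.
- foot_grip (a point): Point to grip on the levelling foot's upright axis, 108 mm above the counter, 345 mm from the hinge line along the board's -y. The brass grip is an upright bar 50 mm long (this point's x), 14 mm thick (its y), 85 to 121 mm above the counter, over a disc of 21 mm radius. The point turns with the foot; its height does not change.
- mug: White mug, 76 mm wide, 90 mm tall, handle at its +y; origin: centre of its underside. Leave alone.
- chalk_box: Cardboard box 50 x 75 x 30 mm with two blue chalk cubes on it (52 mm tall in all); origin: centre of its underside. Leave alone.
- stand: Dark steel base of the shelf, fixed to the counter: bar 50 x 420 x 6 mm, bracket under the hinge; origin under the board's middle, on the counter, axes as the level board's. Foot behaviour: turning it clockwise (from above) raises the board's foot end, 8.5 mrad of tilt or 7.6 mm of bubble travel per rad; friction 0.12 N m, stays where left; 0.8 to 2.2 rad are needed, 1 rad more is free.

How it is judged:
By the outcome, as a careful person would: the job done as asked, in the order asked, and still so for the second after the job is handed in, while the arm keeps its last pose, push and grip.
It also fails if it takes over 72 s, if anything falls off the work surface, if the arm or the gripper's body presses on something with over 40 N, if the wrist force passes 120 N, or if a joint passes its speed limit or range.

## Robot

A 6-joint arm with a two-finger parallel gripper is mounted at the origin on the work surface. World frame = base frame: x ahead of the robot, y to its left, z up, the work surface at z = 0. Lengths are in m, angles in rad, forces in N, time in s.
With the tool pointing down it reaches from about 0.375 to 0.975 m from the base axis. Payload 3.8 kg.
Tool frame: the origin (TCP) lies between the finger pads; the fingertips stand 25 mm ahead of it and the grasp point (between the pads) lies 6 mm ahead of it; z points along the fingers, y is the line along which they close (so a half turn about z gives the same grasp; the last joint's range is limited). The gripper opens to 88 mm and grips with 3 to 60 N. Pads are 18 mm wide; open, the fingers measure 123 mm over their backs; the gripper's body (75 mm by 187 mm) begins 45 mm behind the grasp point.
Start: joints at [-1.344, 0.264, 1.604, -0, 1.274, -0.037], TCP at [0.176, -0.652, 0.264] pointing down, gripper open.
Joint ranges: [-2.63, 2.63], [-0.94, 2.18], [0.31, 2.57], [-1.31, 4.45], [0, 2.66], [-2.55, 2.55]. Speed limits (rad/s): [2.57, 2.57, 3.14, 3.14, 3.14, 3.14].

## Interface

Orientations are given as a 3x3 rotation matrix whose columns are the frame's x, y, z axes.
In Python, from cell import bot gives the robot as it stands.
- The arm moves only by the tool apply_moves, never from a script. Its argument "commands" is a list of rows, each an object with "rot": the turn, a rotation vector about the world's x, y, z in rad, a list of three; "dp": the shift along the world's x, y, z in m, a list of three; "gripper": the finger opening in m, from 0 to 0.0881. A call has 1 to 8 rows; each row is the pose to reach, as a shift and turn from the pose commanded when the call began; what a row does not reach only later rows make up. A row lasts 1/12 s, in which the tool goes at most 41.7 mm and 7.16 degrees, less where a joint would pass 70% of its speed; a pose out of reach is approached as far as the arm can. A call with a gripper value outside its range is refused whole. The fingers move at their own pace and stop on an object; "force" is the grip in N (left out, the last holds). Time passes only in rows, so rows that repeat a pose let the fingers close. It gives the time, the measured TCP pose, the force, the opening and the grip force at its end, in the units of the state.
- bot.get_state(): the state, without advancing time (a new reading comes with each control period).
- bot.snapshot(name): name is "scene" or "top" or "wrist"; returns a dict with "frame" (420x560x3 uint8, red, green, blue), "K" (3x3 intrinsics, pixels), "distortion" ([k1, k2, p1, p2, k3] as OpenCV has them; the pictures are not rectified), "cam_to_world" (4x4, takes a point from camera to world coordinates); the wrist camera has in their place "tool_from_camera" (4x4, takes a point from camera to tool coordinates, whose origin is the TCP and whose axes are the flange's). Camera axes: x right, y down, z forward; pixel columns grow to the right and rows downward; lengths in m; the calibration is good to about 2 mm. A picture is of the moment at which its call begins: read the wrist's pose just before it. There is no depth.
- bot.finish_job(): hands the job in; it is judged then, once.
The state is a dict: "time_s": time; "joint_positions": joint angles; "qd": joint speeds; "joint_efforts": joint torques, N m; "ee_pos": TCP position; "tcp_rot": TCP orientation; "contact_force": force on the tool from outside, world axes, zero at the start; "torque": the same for the moment, N m; "finger_gap": opening from 0.0 (shut) to 1.0 (fully open); "grasp_force": force on a finger pad.
Only numpy, scipy, OpenCV 4.12 (cv2) and the standard library are available. Lean on these libraries where they do the work, as an engineer would, in place of code of your own. Each camera call takes 0.05 s, during which the arm holds its last target. There are 200 camera calls.

## Working session

There is one attempt and no reset: what is moved stays moved. The work goes in short steps, Python scripts to look and compute and a tool call to move; the robot and the scene stay as the last step left them, time stands still between calls to the robot, and variables do not carry over. Pictures are saved under pics/ and viewed, at most 10 in all, crops included, and the job is handed in when it is done.

Besides the shell and the picture viewer there is one more tool, called after "Call:" by a JSON object that holds its "op" and its "data", one argument or row to a line. apply_moves: Moves the arm, as the interface text tells. Its arguments: {"type":"object","properties":{"commands":{"type":"array","items":{"type":"object","properties":{"rot":{"type":"array","items":{"type":"number"}},"dp":{"type":"array","items":{"type":"number"}},"gripper":{"type":"number"}}}},"force":{"type":"number"}},"required":["commands"]}

```bash
mkdir -p pics; ls
cat > h.py <<'E'
import numpy as np, cv2
from cell import bot
def snap(n,fn=None):
    s=bot.get_state(); p=bot.snapshot(n)
    if n=="wrist":
        T=np.eye(4);T[:3,:3]=np.array(s["tcp_rot"]);T[:3,3]=s["ee_pos"]
        p["cam_to_world"]=T@np.array(p["tool_from_camera"])
    p={k:(np.array(v)) for k,v in p.items()}
    if fn: cv2.imwrite("pics/"+fn+".png",p["frame"][:,:,::-1])
    np.savez("last_"+n+".npz",**p)
    return p
def load(n): return dict(np.load("last_"+n+".npz"))
def px2w(p,uv,z):
    uv=np.array(uv,float).reshape(-1,1,2)
    q=cv2.undistortPoints(uv,p["K"],p["distortion"]).reshape(-1,2)
    T=p["cam_to_world"]; d=np.c_[q,np.ones(len(q))]@T[:3,:3].T
    o=T[:3,3]; return o+d*((np.broadcast_to(z,len(q))-o[2])/d[:,2])[:,None]
def w2px(p,X):
    T=np.linalg.inv(p["cam_to_world"])
    return cv2.projectPoints(np.array(X,float).reshape(-1,1,3),cv2.Rodrigues(T[:3,:3])[0],T[:3,3],p["K"],p["distortion"])[0].reshape(-1,2)
def crop(p,fn,x0,y0,x1,y1,k):
    cv2.imwrite("pics/"+fn+".png",cv2.resize(p["frame"][y0:y1,x0:x1,::-1],None,fx=k,fy=k,interpolation=cv2.INTER_CUBIC))
E
python3 - <<'E'
from h import *
t=snap("top");s=snap("scene")
cv2.imwrite("pics/top.png",cv2.resize(t["frame"][:,:,::-1],(800,600),interpolation=cv2.INTER_CUBIC))
cv2.imwrite("pics/scene.png",s["frame"][:,:,::-1])
for p in(t,s):print(p["cam_to_world"].round(3).tolist(),p["K"].round(0).tolist())
print(bot.get_state())
E
```

```text
pics
[[0.134, -0.97, 0.201, 0.305], [-0.991, -0.132, 0.021, -0.011], [0.006, -0.202, -0.979, 1.247], [0.0, 0.0, 0.0, 1.0]] [[449.0, 0.0, 279.0], [0.0, 449.0, 209.0], [0.0, 0.0, 1.0]]
[[0.279, 0.682, -0.676, 1.204], [0.96, -0.206, 0.189, -0.183], [-0.01, -0.702, -0.713, 0.786], [0.0, 0.0, 0.0, 1.0]] [[449.0, 0.0, 279.0], [0.0, 449.0, 215.0], [0.0, 0.0, 1.0]]
{'time_s': 0.1, 'joint_positions': array([-1.34389453e+00,  2.64651807e-01,  1.60523739e+00, -2.25583792e-05,
        1.27369959e+00, -3.68950892e-02]), 'qd': array([-0.00022427, -0.00142067, -0.00245468,  0.00019505,  0.00014877,
        0.00022743]), 'joint_efforts': array([ 5.21310067e-04, -5.03620756e+01, -3.58069968e+01,  7.30037922e-02,
        2.33197678e-02, -4.91491630e-05]), 'ee_pos': array([ 0.17586607, -0.65107218,  0.26253001]), 'tcp_rot': array([[ 9.65405193e-01,  2.60753892e-01, -4.70065390e-04],
       [ 2.60754310e-01, -9.65403245e-01,  1.94010907e-03],
       [ 5.20883375e-05, -1.99556295e-03, -9.99998008e-01]]), 'contact_force': array([ 0.51222833, -0.22407146,  0.24054249]), 'torque': array([-0.01407899,  0.00385412, -0.0005287 ]), 'grasp_force': 0.0, 'finger_gap': 0.9981059188886344}
```

View pics/top.png

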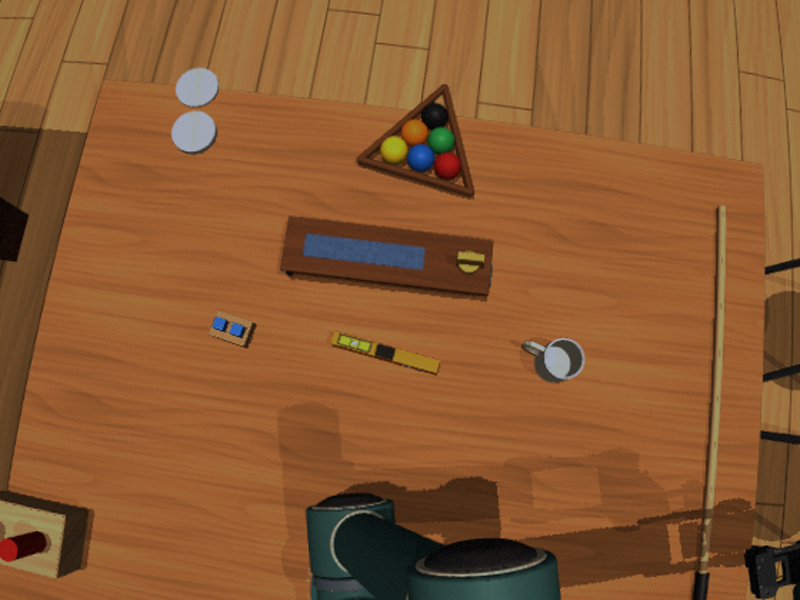

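View pics/scene.png

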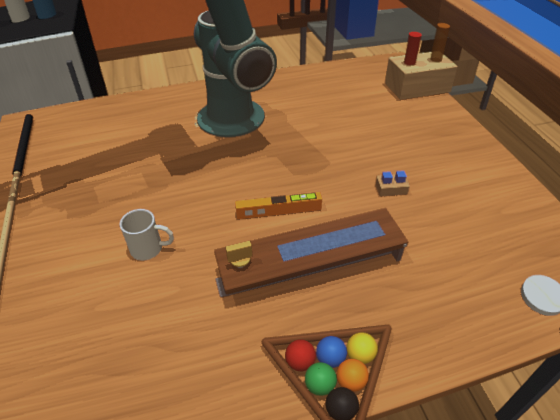

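The top view (×10/7) shows the level with its vial near (355,343) and pad at (385,352). The strip centre is near (364,252), the foot near (470,261), the mug at (560,358) and the chalk box at (233,329).

Run:
```python
from h import *
k=10/7
t=load("top");f=t["frame"];hsv=cv2.cvtColor(f,cv2.COLOR_RGB2HSV)
def blob(lo,hi,x0,y0,x1,y1):
    m=cv2.inRange(hsv,lo,hi);z=np.zeros_like(m);z[y0:y1,x0:x1]=m[y0:y1,x0:x1]
    ys,xs=np.nonzero(z);pts=np.c_[xs,ys].astype(np.float32)
    return pts.mean(0),cv2.minAreaRect(pts),len(pts)
b=blob((90,40,30),(130,255,255),200,155,310,200);print("strip",b)
box=cv2.boxPoints(b[1]);W=px2w(t,np.vstack([b[0],box]),.069);print(W.round(4))
v=blob((28,120,100),(60,255,255),225,225,270,255);print("vial",v,px2w(t,v[0],.0415))
l=blob((15,120,60),(60,255,255),225,225,315,265);print("lev",l);print(px2w(t,np.vstack([l[0],cv2.boxPoints(l[1])]),.04).round(4))
print("pad",px2w(t,np.array([[385,352]])/k,.042))
print("foot",px2w(t,np.array([[470,256]])/k,.121), px2w(t,np.array([[457,253],[484,255]])/k,.121))
a=cv2.resize(f[220:270,220:320],None,fx=6,fy=6,interpolation=cv2.INTER_CUBIC)
c=cv2.resize(f[150:210,190:350],None,fx=5,fy=5,interpolation=cv2.INTER_CUBIC)
im=np.zeros((600,800,3),np.uint8);im[:300,:600]=a;im[300:600]=c
cv2.imwrite("pics/c1.png",im[:,:,::-1])
```

```text
strip (array([254.42523, 175.65265], dtype=float32), ((254.39248657226562, 175.663818359375), (83.89201354980469, 15.481465339660645), 6.709836959838867), 1284)
[[ 0.6291  0.0923  0.069 ]
 [ 0.6058  0.2065  0.069 ]
 [ 0.6497  0.2089  0.069 ]
 [ 0.6527 -0.0215  0.069 ]
 [ 0.609  -0.0221  0.069 ]]
vial (array([247.78151, 239.78151], dtype=float32), ((247.64707946777344, 239.9117889404297), (21.585670471191406, 6.305926322937012), 14.03624439239502), 119) [[0.45612848 0.08649991 0.0415    ]]
lev (array([268.8938 , 244.14796], dtype=float32), ((268.0433349609375, 244.4682159423828), (88.11714172363281, 25.545608520507812), 8.746162414550781), 838)
[[ 0.4523  0.0283  0.04  ]
 [ 0.4184  0.15    0.04  ]
 [ 0.4882  0.1503  0.04  ]
 [ 0.4837 -0.0897  0.04  ]
 [ 0.4143 -0.0876  0.04  ]]
pad [[0.44620967 0.02573711 0.042     ]]
foot [[ 0.63181685 -0.10602688  0.121     ]] [[ 0.63417716 -0.08180463  0.121     ]
 [ 0.63725372 -0.13128158  0.121     ]]
```

View pics/c1.png

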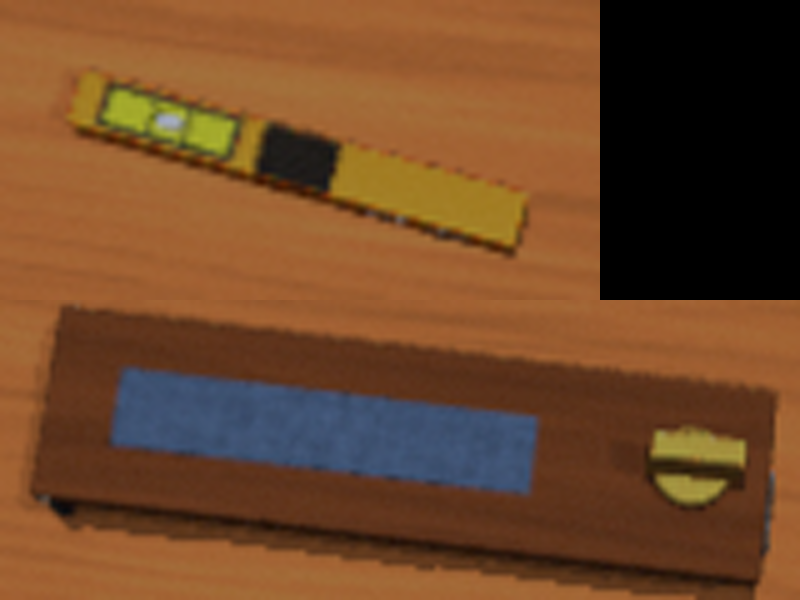

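The crops agree: level pad at crop (298,157), vial at (169,120), bubble now central on the counter. The foot's bar lies roughly along the board. I'm moving above the level for a wrist view.

Call:
{"op": "apply_moves", "data": {
  "commands": [
    {"dp": [0.02,0.03,0],"rot": [0,0,0.08]},
    {"dp": [0.05,0.07,0],"rot": [0,0,0.18]},
    {"dp": [0.08,0.105,0],"rot": [0,0,0.28]},
    {"dp": [0.11,0.135,0],"rot": [0,0,0.38]},
    {"dp": [0.14,0.165,0],"rot": [0,0,0.48]},
    {"dp": [0.17,0.195,0],"rot": [0,0,0.58]},
    {"dp": [0.2,0.225,0],"rot": [0,0,0.68]},
    {"dp": [0.225,0.26,0],"rot": [0,0,0.78]}
  ]
}}

```text
invalid input
```

Call:
{"op": "apply_moves", "data": {
  "commands": [
    {"dp": [0.02,0.04,0],"rot": [0,0,0.08]},
    {"dp": [0.03,0.08,0],"rot": [0,0,0.16]},
    {"dp": [0.04,0.12,0],"rot": [0,0,0.24]},
    {"dp": [0.046,0.16,0],"rot": [0,0,0.31]},
    {"dp": [0.046,0.2,0],"rot": [0,0,0.367]},
    {"dp": [0.046,0.24,0],"rot": [0,0,0.367]},
    {"dp": [0.046,0.28,0],"rot": [0,0,0.367]},
    {"dp": [0.046,0.31,0],"rot": [0,0,0.367]}
  ]
}}

```text
invalid input
```

Call:
{"op": "apply_moves", "data": {
  "commands": [
    {"dp": [0,0.035,0]},
    {"dp": [0,0.07,0]},
    {"dp": [0,0.095,0]},
    {"dp": [0,0.108,0]},
    {"dp": [0,0.108,0]},
    {"dp": [0,0.108,0]}
  ]
}}

```text
invalid input
```

Run:
```python
from h import *
w=snap("wrist","w1");s=bot.get_state();print(s["time_s"],s["ee_pos"],s["tcp_rot"].round(4).tolist(),s["contact_force"],w["K"][0,0],w["tool_from_camera"].round(3).tolist())
```

```text
0.15 [ 0.17588355 -0.65114422  0.26266471] [[0.9654, 0.2608, -0.0004], [0.2608, -0.9654, 0.0017], [0.0001, -0.0018, -1.0]] [-0.07956108  0.7697963   0.41188406] 318.63414208655155 [[-0.0, -0.951, -0.308, 0.08], [1.0, -0.001, 0.001, 0.001], [-0.001, -0.308, 0.951, -0.121], [0.0, 0.0, 0.0, 1.0]]
```

View pics/w1.png

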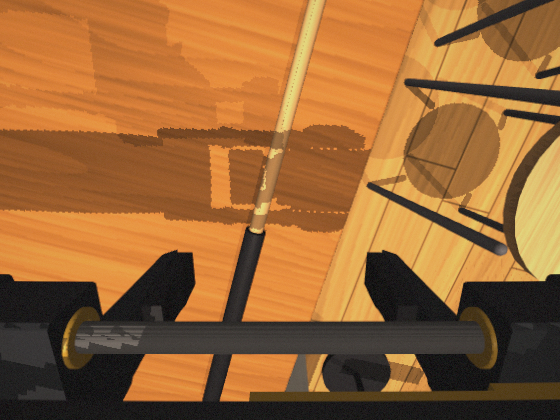

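The moves were refused, most likely because rows need every key (the wrist view just shows the start pose: cue and floor). Retrying with gripper included.

Call:
{"op": "apply_moves", "data": {
  "commands": [
    {"dp": [0.02,0.03,0],"rot": [0,0,0.08],"gripper": 0.088},
    {"dp": [0.05,0.07,0],"rot": [0,0,0.18],"gripper": 0.088},
    {"dp": [0.08,0.105,0],"rot": [0,0,0.28],"gripper": 0.088},
    {"dp": [0.11,0.135,0],"rot": [0,0,0.38],"gripper": 0.088},
    {"dp": [0.14,0.165,0],"rot": [0,0,0.48],"gripper": 0.088},
    {"dp": [0.17,0.195,0],"rot": [0,0,0.58],"gripper": 0.088},
    {"dp": [0.2,0.225,0],"rot": [0,0,0.68],"gripper": 0.088},
    {"dp": [0.225,0.26,0],"rot": [0,0,0.78],"gripper": 0.088}
  ],
  "force": 20
}}

```text
time_s: 0.82
ee_pos: [0.3918, -0.4035, 0.2636]
tcp_rot: [[0.499, 0.867, 0.0], [0.867, -0.499, -0.0], [0.0, 0.0, -1.0]]
contact_force: [0.1, 0.0, 0.2]
finger_gap: 0.998
grasp_force: 0.0
```

Call:
{"op": "apply_moves", "data": {
  "commands": [
    {"dp": [0.02,0.035,0],"rot": [0,0,0.08],"gripper": 0.088},
    {"dp": [0.03,0.075,0],"rot": [0,0,0.16],"gripper": 0.088},
    {"dp": [0.04,0.115,0],"rot": [0,0,0.24],"gripper": 0.088},
    {"dp": [0.046,0.155,0],"rot": [0,0,0.31],"gripper": 0.088},
    {"dp": [0.046,0.195,0],"rot": [0,0,0.367],"gripper": 0.088},
    {"dp": [0.046,0.235,0],"rot": [0,0,0.367],"gripper": 0.088},
    {"dp": [0.046,0.275,0],"rot": [0,0,0.367],"gripper": 0.088},
    {"dp": [0.046,0.31,0],"rot": [0,0,0.367],"gripper": 0.088}
  ]
}}

```text
time_s: 1.48
ee_pos: [0.4359, -0.0927, 0.2635]
tcp_rot: [[0.159, 0.987, -0.0], [0.987, -0.159, 0.001], [0.0, -0.0, -1.0]]
contact_force: [0.3, -0.4, 0.5]
finger_gap: 0.998
grasp_force: 0.0
```

Call:
{"op": "apply_moves", "data": {
  "commands": [
    {"dp": [0,0.035,0],"rot": [0,0,0],"gripper": 0.088},
    {"dp": [0,0.065,0],"rot": [0,0,0],"gripper": 0.088},
    {"dp": [0,0.08,0],"rot": [0,0,0],"gripper": 0.088},
    {"dp": [0,0.08,0],"rot": [0,0,0],"gripper": 0.088},
    {"dp": [0,0.08,0],"rot": [0,0,0],"gripper": 0.088}
  ]
}}

```text
time_s: 1.9
ee_pos: [0.4364, -0.0145, 0.2636]
tcp_rot: [[0.157, 0.988, -0.0], [0.988, -0.157, -0.001], [-0.001, -0.0, -1.0]]
contact_force: [0.3, 0.8, 0.0]
finger_gap: 1.002
grasp_force: 0.0
```

Run:
```python
from h import *
w=snap("wrist","w2");s=bot.get_state();print(s["time_s"],s["ee_pos"],s["tcp_rot"].round(4).tolist())
```

```text
1.95 [ 0.43645623 -0.01524531  0.26359618] [[0.1583, 0.9874, -0.0002], [0.9874, -0.1583, -0.0006], [-0.0007, -0.0001, -1.0]]
```

View pics/w2.png

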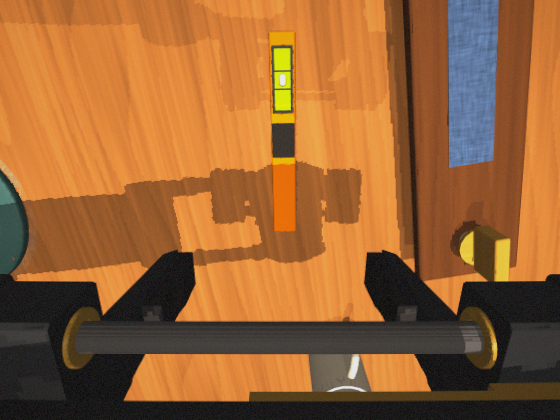

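Wrist view: the level's vial centre is at (282.5,79), pad centre at (283.5,140.5) and far end at (284.5,230). The strip's near edge runs (450,168) to (494,161).

Run:
```python
from h import *
w=load("wrist")
P=px2w(w,[[282.5,79],[283.5,140.5],[281.5,32],[284.5,231]],[.0415,.042,.04,.04]);print(P.round(4))
d=P[2]-P[3];print("mid",(P[2]+P[3])[:2]/2,np.linalg.norm(d),np.arctan2(d[1],d[0]), np.linalg.norm(P[0]-P[1]))
s=bot.get_state();R=s["tcp_rot"];print("toolyaw",np.arctan2(R[1,0],R[0,0]),s["ee_pos"])
print(px2w(w,[[450,168],[494,161]],.069))
```

```text
[[ 0.456   0.0869  0.0415]
 [ 0.4477  0.0267  0.042 ]
 [ 0.4616  0.1291  0.04  ]
 [ 0.4329 -0.0763  0.04  ]]
mid [0.44724806 0.02641287] 0.20744219047402487 1.4319368749809838 0.06076801532799392
toolyaw 1.4118034297095212 [ 0.43645623 -0.01524531  0.26359618]
[[ 0.6088837  -0.02331195  0.069     ]
 [ 0.65268076 -0.02302646  0.069     ]]
```

Call:
{"op": "apply_moves", "data": {
  "commands": [
    {"dp": [0.006,0.022,-0.02],"rot": [0,0,0.01],"gripper": 0.088},
    {"dp": [0.011,0.042,-0.05],"rot": [0,0,0.021],"gripper": 0.088},
    {"dp": [0.011,0.042,-0.09],"rot": [0,0,0.021],"gripper": 0.088},
    {"dp": [0.011,0.042,-0.13],"rot": [0,0,0.021],"gripper": 0.088},
    {"dp": [0.011,0.042,-0.17],"rot": [0,0,0.021],"gripper": 0.088},
    {"dp": [0.011,0.042,-0.205],"rot": [0,0,0.021],"gripper": 0.088},
    {"dp": [0.011,0.042,-0.225],"rot": [0,0,0.021],"gripper": 0.088},
    {"dp": [0.011,0.042,-0.231],"rot": [0,0,0.021],"gripper": 0.07}
  ]
}}

```text
time_s: 2.62
ee_pos: [0.4441, 0.0255, 0.0287]
tcp_rot: [[0.14, 0.99, -0.008], [0.99, -0.14, -0.0], [-0.002, -0.008, -1.0]]
contact_force: [-1.3, -0.3, -0.8]
finger_gap: 0.947
grasp_force: 0.0
```

Call:
{"op": "apply_moves", "data": {
  "commands": [
    {"dp": [0,0,0],"rot": [0,0,0],"gripper": 0.04},
    {"dp": [0,0,0],"rot": [0,0,0],"gripper": 0.02},
    {"dp": [0,0,0],"rot": [0,0,0],"gripper": 0.015},
    {"dp": [0,0,0],"rot": [0,0,0],"gripper": 0.015},
    {"dp": [0,0,0],"rot": [0,0,0],"gripper": 0.015},
    {"dp": [0,0,0],"rot": [0,0,0],"gripper": 0.015},
    {"dp": [0,0,0],"rot": [0,0,0],"gripper": 0.015},
    {"dp": [0,0,0],"rot": [0,0,0],"gripper": 0.015}
  ],
  "force": 20
}}

```text
time_s: 3.28
ee_pos: [0.4478, 0.0271, 0.0332]
tcp_rot: [[0.138, 0.99, 0.001], [0.99, -0.138, -0.0], [0.0, 0.001, -1.0]]
contact_force: [-0.3, -0.4, -0.1]
finger_gap: 0.345
grasp_force: 0.0
```

Call:
{"op": "apply_moves", "data": {
  "commands": [
    {"dp": [0,0,0],"rot": [0,0,0],"gripper": 0.015},
    {"dp": [0,0,0],"rot": [0,0,0],"gripper": 0.015},
    {"dp": [0,0,0],"rot": [0,0,0],"gripper": 0.015},
    {"dp": [0,0,0],"rot": [0,0,0],"gripper": 0.015}
  ]
}}

```text
time_s: 3.62
ee_pos: [0.4475, 0.0271, 0.033]
tcp_rot: [[0.139, 0.99, -0.0], [0.99, -0.139, 0.0], [0.0, -0.0, -1.0]]
contact_force: [-1.6, 1.2, 5.8]
finger_gap: 0.291
grasp_force: 20.0
```

Call:
{"op": "apply_moves", "data": {
  "commands": [
    {"dp": [0,0,0.015],"rot": [0,0,0],"gripper": 0.015},
    {"dp": [0,0,0.045],"rot": [0,0,0],"gripper": 0.015},
    {"dp": [0,0,0.08],"rot": [0,0,0],"gripper": 0.015},
    {"dp": [0.01,0.003,0.105],"rot": [0,0,0.02],"gripper": 0.015},
    {"dp": [0.035,0.012,0.115],"rot": [0,0,0.05],"gripper": 0.015},
    {"dp": [0.07,0.025,0.115],"rot": [0,0,0.08],"gripper": 0.015},
    {"dp": [0.105,0.038,0.115],"rot": [0,0,0.11],"gripper": 0.015},
    {"dp": [0.14,0.051,0.115],"rot": [0,0,0.14],"gripper": 0.015}
  ]
}}

```text
time_s: 4.28
ee_pos: [0.5885, 0.0785, 0.1472]
tcp_rot: [[-0.002, 1.0, -0.0], [1.0, 0.002, -0.0], [-0.0, -0.0, -1.0]]
contact_force: [0.5, -1.4, -2.5]
finger_gap: 0.292
grasp_force: 20.0
```

Call:
{"op": "apply_moves", "data": {
  "commands": [
    {"dp": [0.025,0.009,0],"rot": [0,0,0.013],"gripper": 0.015},
    {"dp": [0.0415,0.014,0],"rot": [0,0,0.013],"gripper": 0.015},
    {"dp": [0.0415,0.014,-0.01],"rot": [0,0,0.013],"gripper": 0.015},
    {"dp": [0.0415,0.014,-0.025],"rot": [0,0,0.013],"gripper": 0.015},
    {"dp": [0.0415,0.014,-0.035],"rot": [0,0,0.013],"gripper": 0.015},
    {"dp": [0.0415,0.014,-0.04],"rot": [0,0,0.013],"gripper": 0.015},
    {"dp": [0.0415,0.014,-0.041],"rot": [0,0,0.013],"gripper": 0.015},
    {"dp": [0.0415,0.014,-0.042],"rot": [0,0,0.013],"gripper": 0.015}
  ]
}}

```text
time_s: 4.95
ee_pos: [0.628, 0.0917, 0.1049]
tcp_rot: [[-0.014, 1.0, -0.002], [1.0, 0.014, -0.0], [-0.0, -0.002, -1.0]]
contact_force: [0.4, 0.3, -2.4]
finger_gap: 0.294
grasp_force: 20.0
```

Run:
```python
from h import *
s=bot.get_state();print(s["time_s"],s["ee_pos"],s["tcp_rot"].round(4).tolist(),s["contact_force"],s["torque"],s["joint_positions"])
w=snap("wrist","w3")
```

```text
4.95 [0.62802647 0.09168882 0.10493178] [[-0.0138, 0.9999, -0.0016], [0.9999, 0.0138, -0.0002], [-0.0002, -0.0016, -1.0]] [ 0.42062064  0.27095256 -2.40168004] [ 0.02816571 -0.07437806  0.05499717] [ 1.05764997e-01  3.28233456e-01  1.83274535e+00 -8.76338151e-05
  9.82198478e-01  9.20257316e-02]
```

View pics/w3.png

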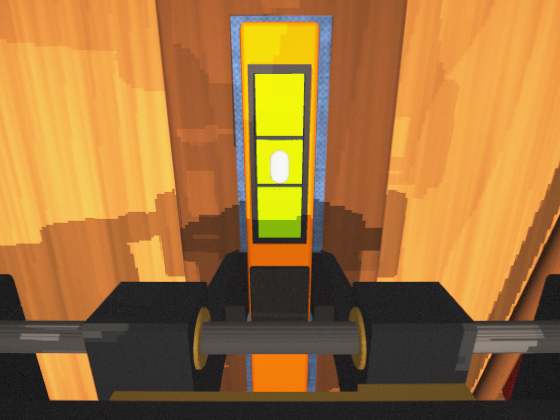

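The level hovers centred over the strip, with vial lines at rows 137 and 186 and the bubble at (280,166). I'll lower it to contact and release.

Call:
{"op": "apply_moves", "data": {
  "commands": [
    {"dp": [0,0,-0.001],"rot": [0,0,0],"gripper": 0.015},
    {"dp": [0,0,-0.0015],"rot": [0,0,0],"gripper": 0.015},
    {"dp": [0,0,-0.002],"rot": [0,0,0],"gripper": 0.015},
    {"dp": [0,0,-0.002],"rot": [0,0,0],"gripper": 0.015}
  ]
}}

```text
time_s: 5.33
ee_pos: [0.6293, 0.092, 0.1042]
tcp_rot: [[-0.014, 1.0, 0.001], [1.0, 0.014, 0.0], [0.0, 0.001, -1.0]]
contact_force: [0.2, -0.7, -2.3]
finger_gap: 0.293
grasp_force: 20.0
```

Call:
{"op": "apply_moves", "data": {
  "commands": [
    {"dp": [0,0,-0.0005],"rot": [0,0,0],"gripper": 0.015},
    {"dp": [0,0,-0.001],"rot": [0,0,0],"gripper": 0.015},
    {"dp": [0,0,-0.0015],"rot": [0,0,0],"gripper": 0.015},
    {"dp": [0,0,-0.0015],"rot": [0,0,0],"gripper": 0.015}
  ]
}}

```text
time_s: 5.67
ee_pos: [0.6291, 0.092, 0.1022]
tcp_rot: [[-0.014, 1.0, 0.0], [1.0, 0.014, 0.0], [0.0, 0.0, -1.0]]
contact_force: [0.3, 0.4, -2.0]
finger_gap: 0.294
grasp_force: 20.0
```

Call:
{"op": "apply_moves", "data": {
  "commands": [
    {"dp": [0,0,-0.0005],"rot": [0,0,0],"gripper": 0.015},
    {"dp": [0,0,-0.001],"rot": [0,0,0],"gripper": 0.015},
    {"dp": [0,0,-0.001],"rot": [0,0,0],"gripper": 0.015}
  ]
}}

```text
time_s: 5.92
ee_pos: [0.6292, 0.0919, 0.1014]
tcp_rot: [[-0.014, 1.0, 0.0], [1.0, 0.014, -0.0], [-0.0, 0.0, -1.0]]
contact_force: [-0.9, -1.5, 0.3]
finger_gap: 0.294
grasp_force: 20.0
```

Call:
{"op": "apply_moves", "data": {
  "commands": [
    {"dp": [0,0,0],"rot": [0,0,0],"gripper": 0.05},
    {"dp": [0,0,0],"rot": [0,0,0],"gripper": 0.05},
    {"dp": [0,0,0],"rot": [0,0,0],"gripper": 0.05},
    {"dp": [0,0,0],"rot": [0,0,0],"gripper": 0.05},
    {"dp": [0,0,0.005],"rot": [0,0,0],"gripper": 0.05},
    {"dp": [0,0,0.02],"rot": [0,0,0],"gripper": 0.05},
    {"dp": [0,0,0.05],"rot": [0,0,0],"gripper": 0.05},
    {"dp": [0,0,0.08],"rot": [0,0,0],"gripper": 0.05}
  ]
}}

```text
time_s: 6.58
ee_pos: [0.6278, 0.0919, 0.1808]
tcp_rot: [[-0.014, 1.0, -0.004], [1.0, 0.014, -0.0], [-0.0, -0.004, -1.0]]
contact_force: [0.7, -0.0, -0.6]
finger_gap: 0.569
grasp_force: 0.0
```

Call:
{"op": "apply_moves", "data": {
  "commands": [
    {"dp": [0,-0.02,0.02],"rot": [0,0,0],"gripper": 0.05},
    {"dp": [0,-0.055,0.02],"rot": [0,0,0],"gripper": 0.05},
    {"dp": [0,-0.09,0.02],"rot": [0,0,0],"gripper": 0.05},
    {"dp": [0,-0.125,0.02],"rot": [0,0,0],"gripper": 0.05},
    {"dp": [0,-0.16,0.02],"rot": [0,0,0],"gripper": 0.05},
    {"dp": [0.002,-0.185,0.02],"rot": [0,0,0],"gripper": 0.05},
    {"dp": [0.002,-0.198,0.02],"rot": [0,0,0],"gripper": 0.05},
    {"dp": [0.002,-0.198,0.02],"rot": [0,0,0],"gripper": 0.05}
  ]
}}

```text
time_s: 7.25
ee_pos: [0.6311, -0.1085, 0.2016]
tcp_rot: [[-0.011, 1.0, 0.001], [1.0, 0.011, -0.001], [-0.001, 0.001, -1.0]]
contact_force: [0.0, 0.0, -0.0]
finger_gap: 0.569
grasp_force: 0.0
```

Run:
```python
from h import *
s=bot.get_state();print(s["time_s"],s["ee_pos"],s["tcp_rot"].round(4).tolist(),s["contact_force"])
w=snap("wrist","w4"); print("foot pred",w2px(w,[[.6318,-.107,.121]]))
```

```text
7.25 [ 0.63111226 -0.10848975  0.20160818] [[-0.0108, 0.9999, 0.0006], [0.9999, 0.0108, -0.0006], [-0.0006, 0.0006, -1.0]] [ 0.04658309  0.02656493 -0.03576618]
foot pred [[280.15997032 224.81475137]]
```

View pics/w4.png

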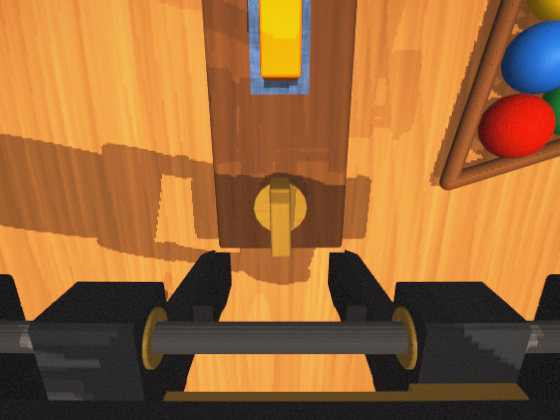

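The foot's bar is centred between the open fingers (top centre about (281,223), aligned with the tool). I'll descend and grip.

Call:
{"op": "apply_moves", "data": {
  "commands": [
    {"dp": [0.001,0.001,-0.02],"rot": [0,0,0],"gripper": 0.05},
    {"dp": [0.001,0.001,-0.05],"rot": [0,0,0],"gripper": 0.05},
    {"dp": [0.001,0.001,-0.075],"rot": [0,0,0],"gripper": 0.05},
    {"dp": [0.001,0.001,-0.0865],"rot": [0,0,0],"gripper": 0.05},
    {"dp": [0.001,0.001,-0.0865],"rot": [0,0,0],"gripper": 0.005},
    {"dp": [0.001,0.001,-0.0865],"rot": [0,0,0],"gripper": 0.005},
    {"dp": [0.001,0.001,-0.0865],"rot": [0,0,0],"gripper": 0.005},
    {"dp": [0.001,0.001,-0.0865],"rot": [0,0,0],"gripper": 0.005}
  ],
  "force": 25
}}

```text
time_s: 7.97
ee_pos: [0.6336, -0.1048, 0.117]
tcp_rot: [[-0.014, 1.0, 0.004], [1.0, 0.014, -0.001], [-0.001, 0.004, -1.0]]
contact_force: [0.0, -0.9, -0.1]
finger_gap: 0.288
grasp_force: 0.0
```

Call:
{"op": "apply_moves", "data": {
  "commands": [
    {"dp": [0,0,0],"rot": [0,0,0],"gripper": 0.005},
    {"dp": [0,0,0],"rot": [0,0,0],"gripper": 0.005},
    {"dp": [0,0,0],"rot": [0,0,0],"gripper": 0.005},
    {"dp": [0,0,0],"rot": [0,0,0],"gripper": 0.005},
    {"dp": [0,0,0],"rot": [0,0,0],"gripper": 0.005}
  ]
}}

```text
time_s: 8.38
ee_pos: [0.6317, -0.1051, 0.1164]
tcp_rot: [[-0.014, 1.0, -0.001], [1.0, 0.014, -0.0], [-0.0, -0.001, -1.0]]
contact_force: [-4.7, 0.1, 4.8]
finger_gap: 0.152
grasp_force: 25.0
```

Run:
```python
from h import *
s=bot.get_state();print(s["time_s"],s["ee_pos"],s["tcp_rot"].round(4).tolist(),s["contact_force"],s["torque"])
p=snap("scene");v=np.array([.6283,.152,.1105]);u=w2px(p,v)[0];print(u)
x,y=u.round().astype(int);a=cv2.resize(p["frame"][y-25:y+25,x-50:x+50],None,fx=8,fy=6,interpolation=cv2.INTER_CUBIC)
t=snap("top");u=w2px(t,v)[0];print(u);x,y=u.round().astype(int);b=cv2.resize(t["frame"][y-25:y+25,x-50:x+50],None,fx=8,fy=6,interpolation=cv2.INTER_CUBIC)
cv2.imwrite("pics/c2.png",np.vstack([a,b])[:,:,::-1])
```

```text
8.3833 [ 0.63169306 -0.10514089  0.11639218] [[-0.0139, 0.9999, -0.0005], [0.9999, 0.0139, -0.0001], [-0.0001, -0.0005, -1.0]] [-4.66940544  0.101592    4.84359668] [0.08889858 0.59503995 0.05298041]
[359.02147616 220.31297321]
[231.3213764  168.73710062]
```

View pics/c2.png

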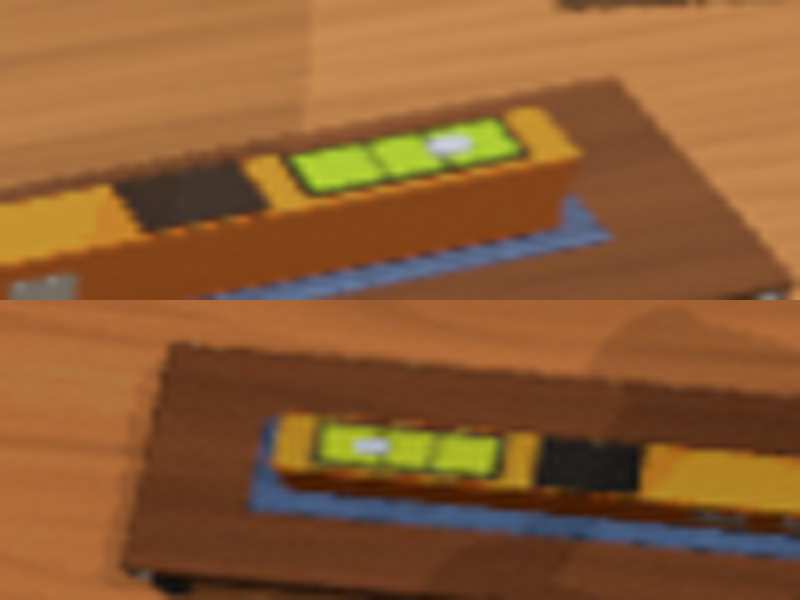

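Scene and top crops agree: the bubble stands about 11 mm from centre towards the hinge end, so roughly 1.45 rad clockwise is needed. I'll turn 1.3 first.

Call:
{"op": "apply_moves", "data": {
  "commands": [
    {"dp": [0,0,0],"rot": [0,0,-0.04],"gripper": 0.005},
    {"dp": [0,0,0],"rot": [0,0,-0.12],"gripper": 0.005},
    {"dp": [0,0,0],"rot": [0,0,-0.21],"gripper": 0.005},
    {"dp": [0,0,0],"rot": [0,0,-0.3],"gripper": 0.005},
    {"dp": [0,0,0],"rot": [0,0,-0.39],"gripper": 0.005},
    {"dp": [0,0,0],"rot": [0,0,-0.48],"gripper": 0.005},
    {"dp": [0,0,0],"rot": [0,0,-0.57],"gripper": 0.005},
    {"dp": [0,0,0],"rot": [0,0,-0.65],"gripper": 0.005}
  ]
}}

```text
time_s: 9.15
ee_pos: [0.6324, -0.1053, 0.1164]
tcp_rot: [[0.597, 0.802, 0.001], [0.802, -0.597, -0.001], [0.0, 0.001, -1.0]]
contact_force: [-1.1, -0.1, 3.6]
finger_gap: 0.158
grasp_force: 25.0
```

Call:
{"op": "apply_moves", "data": {
  "commands": [
    {"dp": [0,0,0],"rot": [0,0,-0.09],"gripper": 0.005},
    {"dp": [0,0,0],"rot": [0,0,-0.18],"gripper": 0.005},
    {"dp": [0,0,0],"rot": [0,0,-0.27],"gripper": 0.005},
    {"dp": [0,0,0],"rot": [0,0,-0.36],"gripper": 0.005},
    {"dp": [0,0,0],"rot": [0,0,-0.45],"gripper": 0.005},
    {"dp": [0,0,0],"rot": [0,0,-0.54],"gripper": 0.005},
    {"dp": [0,0,0],"rot": [0,0,-0.61],"gripper": 0.005},
    {"dp": [0,0,0],"rot": [0,0,-0.65],"gripper": 0.005}
  ]
}}

```text
time_s: 9.82
ee_pos: [0.6328, -0.106, 0.1164]
tcp_rot: [[0.961, 0.278, 0.002], [0.278, -0.961, -0.002], [0.002, 0.002, -1.0]]
contact_force: [-0.1, -1.6, 2.4]
finger_gap: 0.158
grasp_force: 25.0
```

Call:
{"op": "apply_moves", "data": {
  "commands": [
    {"dp": [0,0,0],"rot": [0,0,0],"gripper": 0.005},
    {"dp": [0,0,0],"rot": [0,0,0],"gripper": 0.005},
    {"dp": [0,0,0],"rot": [0,0,0],"gripper": 0.005},
    {"dp": [0,0,0],"rot": [0,0,0],"gripper": 0.005},
    {"dp": [0,0,0],"rot": [0,0,0],"gripper": 0.005},
    {"dp": [0,0,0],"rot": [0,0,0],"gripper": 0.005},
    {"dp": [0,0,0],"rot": [0,0,0],"gripper": 0.005},
    {"dp": [0,0,0],"rot": [0,0,0],"gripper": 0.005}
  ]
}}

```text
time_s: 10.48
ee_pos: [0.6329, -0.1059, 0.1164]
tcp_rot: [[0.959, 0.282, 0.002], [0.282, -0.959, -0.001], [0.002, 0.002, -1.0]]
contact_force: [-0.9, -3.8, 5.5]
finger_gap: 0.152
grasp_force: 25.0
```

Call:
{"op": "apply_moves", "data": {
  "commands": [
    {"dp": [0,0,0],"rot": [0,0,0],"gripper": 0.005},
    {"dp": [0,0,0],"rot": [0,0,0],"gripper": 0.005},
    {"dp": [0,0,0],"rot": [0,0,0],"gripper": 0.005},
    {"dp": [0,0,0],"rot": [0,0,0],"gripper": 0.005},
    {"dp": [0,0,0],"rot": [0,0,0],"gripper": 0.005},
    {"dp": [0,0,0],"rot": [0,0,0],"gripper": 0.005},
    {"dp": [0,0,0],"rot": [0,0,0],"gripper": 0.005},
    {"dp": [0,0,0],"rot": [0,0,0],"gripper": 0.005}
  ]
}}

```text
time_s: 11.15
ee_pos: [0.6329, -0.106, 0.1164]
tcp_rot: [[0.959, 0.282, 0.002], [0.282, -0.959, -0.001], [0.002, 0.002, -1.0]]
contact_force: [-1.9, -3.4, 6.5]
finger_gap: 0.157
grasp_force: 25.0
```

```bash
cat >> h.py <<'E'
def bubble(p,win=40):
    "offset of bubble centre from vial centre (mm, + towards +y), via ray/plane at the vial's height"
    u=w2px(p,[.6283,.152,.1105])[0].round().astype(int)
    x0,y0=max(u[0]-win,0),max(u[1]-win,0); f=p["frame"][y0:y0+2*win,x0:x0+2*win]
    h=cv2.cvtColor(f,cv2.COLOR_RGB2HSV)
    lime=cv2.inRange(h,(28,130,90),(50,255,255))
    n,l,st,c=cv2.connectedComponentsWithStats(cv2.morphologyEx(lime,cv2.MORPH_CLOSE,np.ones((7,7))))
    i=1+st[1:,4].argmax(); pts=cv2.findNonZero((l==i).astype(np.uint8)); hull=cv2.convexHull(pts)
    m=np.zeros_like(lime);cv2.fillConvexPoly(m,hull,255)
    wgt=np.clip((255-h[:,:,1].astype(float))-100,0,None)*(h[:,:,2]>140)*(m>0)
    ys,xs=np.nonzero(wgt);b=np.average(np.c_[xs,ys],axis=0,weights=wgt[ys,xs])
    B=px2w(p,b+[x0,y0],.1115)[0];H=px2w(p,hull.reshape(-1,2).astype(float)+[x0,y0],.1115)
    return (B[1]-(H[:,1].min()+H[:,1].max())/2)*1000,np.ptp(H[:,1])*1000,len(xs),b+[x0,y0]
E
python3 - <<'E'
from h import *
for n in("scene","top"):
    print("before",bubble(load(n)),"\nnow",bubble(snap(n)))
s=bot.get_state();R=s["tcp_rot"];print(s["time_s"],s["ee_pos"],np.arctan2(R[1,0],R[0,0]),s["contact_force"],s["torque"])
E
```

```text
before (np.float64(12.559086902432126), np.float64(60.92506640264794), 27, array([364.56868601, 218.75042662])) 
now (np.float64(3.20045783308881), np.float64(60.81375938186451), 25, array([360.68187526, 219.34491419]))
before (np.float64(12.484934809411403), np.float64(59.486216609356894), 15, array([227.06914213, 167.90396927])) 
now (np.float64(2.4786572393259707), np.float64(60.345722194477744), 16, array([230.52822581, 168.08333333]))
11.25 [ 0.63287971 -0.10595082  0.11638712] 0.2856933723488401 [-1.98480699 -3.41485698  5.46450735] [-0.40925499  0.32038109 -0.06054062]
```

Call:
{"op": "apply_moves", "data": {
  "commands": [
    {"dp": [0,0,0],"rot": [0,0,-0.06],"gripper": 0.005},
    {"dp": [0,0,0],"rot": [0,0,-0.14],"gripper": 0.005},
    {"dp": [0,0,0],"rot": [0,0,-0.22],"gripper": 0.005},
    {"dp": [0,0,0],"rot": [0,0,-0.3],"gripper": 0.005},
    {"dp": [0,0,0],"rot": [0,0,-0.34],"gripper": 0.005},
    {"dp": [0,0,0],"rot": [0,0,-0.34],"gripper": 0.005},
    {"dp": [0,0,0],"rot": [0,0,-0.34],"gripper": 0.005},
    {"dp": [0,0,0],"rot": [0,0,-0.34],"gripper": 0.005}
  ]
}}

```text
time_s: 11.92
ee_pos: [0.6329, -0.1063, 0.1164]
tcp_rot: [[0.999, -0.054, 0.002], [-0.054, -0.999, -0.002], [0.002, 0.002, -1.0]]
contact_force: [-0.6, -5.2, 5.9]
finger_gap: 0.158
grasp_force: 25.0
```

Call:
{"op": "apply_moves", "data": {
  "commands": [
    {"dp": [0,0,0],"rot": [0,0,0],"gripper": 0.05},
    {"dp": [0,0,0],"rot": [0,0,0],"gripper": 0.05},
    {"dp": [0,0,0],"rot": [0,0,0],"gripper": 0.05},
    {"dp": [0,0,0],"rot": [0,0,0],"gripper": 0.05},
    {"dp": [0,0,0],"rot": [0,0,0],"gripper": 0.05},
    {"dp": [0,0,0.01],"rot": [0,0,0],"gripper": 0.05},
    {"dp": [0,0,0.045],"rot": [0,0,0],"gripper": 0.05},
    {"dp": [0,0,0.085],"rot": [0,0,0],"gripper": 0.05}
  ]
}}

```text
time_s: 12.58
ee_pos: [0.6295, -0.1043, 0.1973]
tcp_rot: [[0.998, -0.055, -0.008], [-0.055, -0.998, 0.002], [-0.008, -0.001, -1.0]]
contact_force: [-0.5, -0.3, 0.1]
finger_gap: 0.57
grasp_force: 0.0
```

Run:
```python
from h import *
for n in("scene","top"): print(bubble(snap(n)))
s=bot.get_state();R=s["tcp_rot"];print(s["time_s"],s["ee_pos"],np.arctan2(R[1,0],R[0,0]),s["joint_positions"])
```

```text
(np.float64(0.724826836429604), np.float64(60.63553789789056), 26, array([359.62317632, 219.56982076]))
(np.float64(0.13606848171904273), np.float64(59.40137100624605), 17, array([231.22617354, 168.17354196]))
12.6833 [ 0.63686241 -0.10577762  0.20873264] -0.05495613374819803 [-2.03244499e-01  2.38970479e-01  1.73854771e+00  1.70591711e-04
  1.14994003e+00  1.42245291e+00]
```

Call:
{"op": "apply_moves", "data": {
  "commands": [
    {"dp": [0,0.01,0],"rot": [0,0,0.06],"gripper": 0.0},
    {"dp": [0,0.025,0],"rot": [0,0,0.17],"gripper": 0.0},
    {"dp": [0,0.04,0],"rot": [0,0,0.28],"gripper": 0.0},
    {"dp": [0,0.055,0],"rot": [0,0,0.39],"gripper": 0.0},
    {"dp": [0,0.07,0],"rot": [0,0,0.5],"gripper": 0.0},
    {"dp": [0,0.085,0],"rot": [0,0,0.61],"gripper": 0.0},
    {"dp": [0,0.1,0],"rot": [0,0,0.72],"gripper": 0.0},
    {"dp": [0,0.115,0],"rot": [0,0,0.83],"gripper": 0.0}
  ],
  "force": 20
}}

```text
time_s: 13.35
ee_pos: [0.6321, 0.0109, 0.2003]
tcp_rot: [[0.711, 0.704, 0.001], [0.704, -0.711, 0.0], [0.001, 0.0, -1.0]]
contact_force: [0.2, 0.3, 0.6]
finger_gap: 0.005
grasp_force: 0.0
```

Call:
{"op": "apply_moves", "data": {
  "commands": [
    {"dp": [0,0.015,0],"rot": [0,0,0.11],"gripper": 0.0},
    {"dp": [0,0.03,0],"rot": [0,0,0.22],"gripper": 0.0},
    {"dp": [0,0.045,0],"rot": [0,0,0.33],"gripper": 0.0},
    {"dp": [0,0.06,0],"rot": [0,0,0.44],"gripper": 0.0},
    {"dp": [0,0.07,0],"rot": [0,0,0.55],"gripper": 0.0},
    {"dp": [0,0.08,0],"rot": [0,0,0.66],"gripper": 0.0},
    {"dp": [0,0.083,0],"rot": [0,0,0.75],"gripper": 0.0},
    {"dp": [0,0.083,0],"rot": [0,0,0.81],"gripper": 0.0}
  ]
}}

```text
time_s: 14.02
ee_pos: [0.6321, 0.0943, 0.2002]
tcp_rot: [[-0.02, 1.0, 0.0], [1.0, 0.02, 0.0], [0.0, 0.0, -1.0]]
contact_force: [0.0, 0.1, 0.7]
finger_gap: 0.008
grasp_force: 0.0
```

Call:
{"op": "apply_moves", "data": {
  "commands": [
    {"dp": [0,0,0],"rot": [0,0,0],"gripper": 0.0},
    {"dp": [0,0,0],"rot": [0,0,0],"gripper": 0.0},
    {"dp": [0,0,0],"rot": [0,0,0],"gripper": 0.0},
    {"dp": [0,0,0],"rot": [0,0,0],"gripper": 0.0},
    {"dp": [0,0,0],"rot": [0,0,0],"gripper": 0.0},
    {"dp": [0,0,0],"rot": [0,0,0],"gripper": 0.0}
  ]
}}

```text
time_s: 14.52
ee_pos: [0.6321, 0.0928, 0.1997]
tcp_rot: [[-0.013, 1.0, -0.0], [1.0, 0.013, -0.0], [-0.0, -0.0, -1.0]]
contact_force: [0.1, -0.8, -0.4]
finger_gap: 0.003
grasp_force: 0.0
```

Run:
```python
from h import *
for n in("scene","top"):
  try: print(bubble(snap(n)))
  except Exception as e: print(e)
s=bot.get_state();R=s["tcp_rot"];print(s["time_s"],s["ee_pos"],np.arctan2(R[1,0],R[0,0]),s["contact_force"])
w=snap("wrist"); print(bubble(w,90)); crop(w,"w5",140,0,420,300,2);
```

```text
(np.float64(0.5592105306185813), np.float64(60.63553789789056), 24, array([359.54270463, 219.57339858]))
attempt to get argmax of an empty sequence
14.6167 [0.63206851 0.09286763 0.19971484] 1.584278852580577 [ 0.71863397 -0.25992517  0.62394812]
(np.float64(-0.16901064505897567), np.float64(58.34138999802704), 207, array([274.69745277, 137.21765351]))
```

View pics/w5.png

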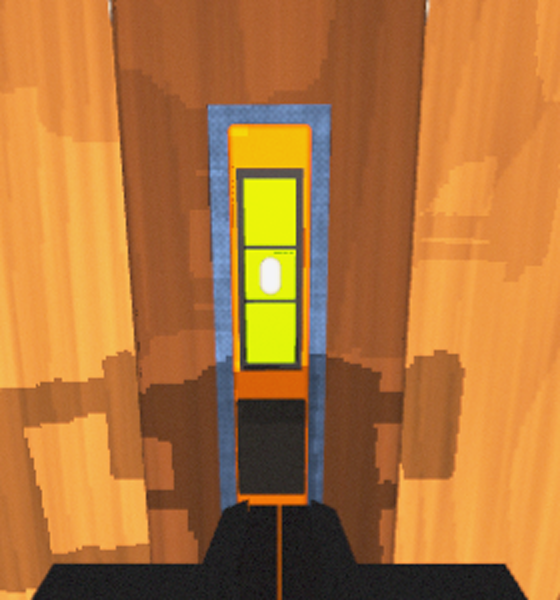

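The bubble sits between the lines (crop rows 257–295, lines 247 and 301), within about 0.5 mm of the middle. The pad centre is at crop (272,448), with the fingers shut above it. Now I'll locate the pad for pressing.

Run:
```python
from h import *
w=load("wrist");print(px2w(w,[[276,224],[140+272/2,398/2],[140+272/2,497/2],[140+270/2,123.5],[140+270/2,150.5]],[.1125]*3+[.112]*2).round(4))
```

```text
[[0.6298 0.0924 0.1125]
 [0.6297 0.1106 0.1125]
 [0.63   0.0736 0.1125]
 [0.6285 0.1605 0.112 ]
 [0.6287 0.1434 0.112 ]]
```

Call:
{"op": "apply_moves", "data": {
  "commands": [
    {"dp": [-0.002,-0.001,-0.01],"rot": [0,0,0],"gripper": 0.0},
    {"dp": [-0.002,-0.001,-0.025],"rot": [0,0,0],"gripper": 0.0},
    {"dp": [-0.002,-0.001,-0.04],"rot": [0,0,0],"gripper": 0.0},
    {"dp": [-0.002,-0.001,-0.05],"rot": [0,0,0],"gripper": 0.0},
    {"dp": [-0.002,-0.001,-0.056],"rot": [0,0,0],"gripper": 0.0},
    {"dp": [-0.002,-0.001,-0.058],"rot": [0,0,0],"gripper": 0.0},
    {"dp": [-0.002,-0.001,-0.059],"rot": [0,0,0],"gripper": 0.0},
    {"dp": [-0.002,-0.001,-0.059],"rot": [0,0,0],"gripper": 0.0}
  ]
}}

```text
time_s: 15.33
ee_pos: [0.6304, 0.092, 0.141]
tcp_rot: [[-0.014, 1.0, 0.001], [1.0, 0.014, 0.0], [0.0, 0.001, -1.0]]
contact_force: [0.4, 0.2, 0.2]
finger_gap: 0.008
grasp_force: 0.0
```

Call:
{"op": "apply_moves", "data": {
  "commands": [
    {"dp": [0,0,-0.0005],"rot": [0,0,0],"gripper": 0.0},
    {"dp": [0,0,-0.001],"rot": [0,0,0],"gripper": 0.0},
    {"dp": [0,0,-0.0015],"rot": [0,0,0],"gripper": 0.0},
    {"dp": [0,0,-0.0015],"rot": [0,0,0],"gripper": 0.0}
  ]
}}

```text
time_s: 15.67
ee_pos: [0.6303, 0.092, 0.1396]
tcp_rot: [[-0.014, 1.0, 0.001], [1.0, 0.014, 0.0], [0.0, 0.001, -1.0]]
contact_force: [0.2, 0.4, -0.1]
finger_gap: 0.012
grasp_force: 0.0
```

Call:
{"op": "apply_moves", "data": {
  "commands": [
    {"dp": [0,0,-0.0005],"rot": [0,0,0],"gripper": 0.0},
    {"dp": [0,0,-0.001],"rot": [0,0,0],"gripper": 0.0},
    {"dp": [0,0,-0.001],"rot": [0,0,0],"gripper": 0.0}
  ]
}}

```text
time_s: 15.92
ee_pos: [0.63, 0.092, 0.1381]
tcp_rot: [[-0.014, 1.0, -0.0], [1.0, 0.014, 0.0], [0.0, -0.0, -1.0]]
contact_force: [1.0, 0.1, 0.0]
finger_gap: 0.007
grasp_force: 0.0
```

Call:
{"op": "apply_moves", "data": {
  "commands": [
    {"dp": [0,0,-0.0005],"rot": [0,0,0],"gripper": 0.0},
    {"dp": [0,0,-0.0008],"rot": [0,0,0],"gripper": 0.0},
    {"dp": [0,0,-0.0008],"rot": [0,0,0],"gripper": 0.0}
  ]
}}

```text
time_s: 16.17
ee_pos: [0.63, 0.092, 0.1375]
tcp_rot: [[-0.014, 1.0, -0.0], [1.0, 0.014, -0.0], [-0.0, -0.0, -1.0]]
contact_force: [0.3, -0.0, 1.1]
finger_gap: 0.011
grasp_force: 0.6
```

Call:
{"op": "apply_moves", "data": {
  "commands": [
    {"dp": [0,0,-0.0004],"rot": [0,0,0],"gripper": 0.0},
    {"dp": [0,0,-0.0007],"rot": [0,0,0],"gripper": 0.0},
    {"dp": [0,0,-0.0007],"rot": [0,0,0],"gripper": 0.0}
  ]
}}

```text
time_s: 16.42
ee_pos: [0.6301, 0.092, 0.1375]
tcp_rot: [[-0.014, 1.0, 0.0], [1.0, 0.014, -0.0], [-0.0, 0.0, -1.0]]
contact_force: [-1.9, -1.0, 4.7]
finger_gap: 0.005
grasp_force: 2.5
```

Call:
{"op": "apply_moves", "data": {
  "commands": [
    {"dp": [0,0,-0.0005],"rot": [0,0,0],"gripper": 0.0},
    {"dp": [0,0,-0.001],"rot": [0,0,0],"gripper": 0.0},
    {"dp": [0,0,-0.001],"rot": [0,0,0],"gripper": 0.0},
    {"dp": [0,0,-0.001],"rot": [0,0,0],"gripper": 0.0}
  ]
}}

```text
time_s: 16.75
ee_pos: [0.6303, 0.092, 0.1375]
tcp_rot: [[-0.014, 1.0, 0.001], [1.0, 0.014, 0.0], [0.0, 0.001, -1.0]]
contact_force: [-4.3, 0.1, 10.5]
finger_gap: 0.001
grasp_force: 4.7
```

Call:
{"op": "apply_moves", "data": {
  "commands": [
    {"dp": [-0.0003,0,-0.0004],"rot": [0,0,0],"gripper": 0.0},
    {"dp": [-0.0005,0,-0.0007],"rot": [0,0,0],"gripper": 0.0},
    {"dp": [-0.0005,0,-0.0007],"rot": [0,0,0],"gripper": 0.0},
    {"dp": [-0.0005,0,-0.0007],"rot": [0,0,0],"gripper": 0.0}
  ]
}}

```text
time_s: 17.08
ee_pos: [0.6302, 0.092, 0.1375]
tcp_rot: [[-0.014, 1.0, 0.002], [1.0, 0.014, 0.0], [0.0, 0.002, -1.0]]
contact_force: [-4.8, -0.7, 11.4]
finger_gap: 0.004
grasp_force: 5.7
```

Call:
{"op": "apply_moves", "data": {
  "commands": [
    {"dp": [0,0,0],"rot": [0,0,0],"gripper": 0.0},
    {"dp": [0,0,0],"rot": [0,0,0],"gripper": 0.0},
    {"dp": [0,0,0],"rot": [0,0,0],"gripper": 0.0},
    {"dp": [0,0,0],"rot": [0,0,0],"gripper": 0.0},
    {"dp": [0,0,0],"rot": [0,0,0],"gripper": 0.0},
    {"dp": [0,0,0],"rot": [0,0,0],"gripper": 0.0},
    {"dp": [0,0,0],"rot": [0,0,0],"gripper": 0.0},
    {"dp": [0,0,0],"rot": [0,0,0],"gripper": 0.0}
  ]
}}

```text
time_s: 17.75
ee_pos: [0.6302, 0.092, 0.1375]
tcp_rot: [[-0.014, 1.0, 0.002], [1.0, 0.014, 0.0], [0.0, 0.002, -1.0]]
contact_force: [-4.3, -1.7, 10.9]
finger_gap: 0.006
grasp_force: 5.7
```

Call:
{"op": "apply_moves", "data": {
  "commands": [
    {"dp": [0,0,0],"rot": [0,0,0],"gripper": 0.0},
    {"dp": [0,0,0],"rot": [0,0,0],"gripper": 0.0},
    {"dp": [0,0,0],"rot": [0,0,0],"gripper": 0.0},
    {"dp": [0,0,0],"rot": [0,0,0],"gripper": 0.0},
    {"dp": [0,0,0],"rot": [0,0,0],"gripper": 0.0},
    {"dp": [0,0,0],"rot": [0,0,0],"gripper": 0.0},
    {"dp": [0,0,0],"rot": [0,0,0],"gripper": 0.0},
    {"dp": [0,0,0],"rot": [0,0,0],"gripper": 0.0}
  ]
}}

```text
time_s: 18.42
ee_pos: [0.6302, 0.092, 0.1375]
tcp_rot: [[-0.014, 1.0, 0.002], [1.0, 0.014, 0.0], [0.0, 0.002, -1.0]]
contact_force: [-4.4, -0.7, 10.3]
finger_gap: 0.009
grasp_force: 5.7
```

Run:
```python
from h import *
s=bot.get_state();print(s["time_s"],s["ee_pos"],s["contact_force"])
w=snap("wrist"); print(bubble(w,110)); crop(w,"w6",180,0,380,300,2); print(bubble(snap("scene")))
s=bot.get_state();print(s["contact_force"])
```

```text
18.4167 [0.63016876 0.09201427 0.13749597] [-4.36778761 -0.71956233 10.31875323]
(np.float64(-0.3888134551634781), np.float64(57.719556328965595), 356, array([277.21510873, 149.12682896]))Traceback (most recent call last):
  File "<stdin>", line 3, in <module>
  File "h.py", line 30, in bubble
    i=1+st[1:,4].argmax(); pts=cv2.findNonZero((l==i).astype(np.uint8)); hull=cv2.convexHull(pts)
        ~~~~~~~~~~~~~~~^^
ValueError: attempt to get argmax of an empty sequence
```

View pics/w6.png

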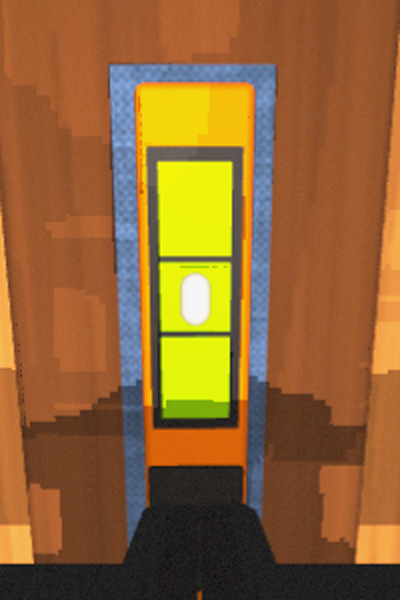

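The bubble (rows 273–326) is within 0.7 mm of the middle of the lines (259, 334) while pressing. Force is about 10.5 N, so I'll raise it to around 15 N.

Call:
{"op": "apply_moves", "data": {
  "commands": [
    {"dp": [0,0,-0.0004],"rot": [0,0,0],"gripper": 0.0},
    {"dp": [0,0,-0.0008],"rot": [0,0,0],"gripper": 0.0},
    {"dp": [0,0,-0.0008],"rot": [0,0,0],"gripper": 0.0},
    {"dp": [0,0,-0.0008],"rot": [0,0,0],"gripper": 0.0}
  ]
}}

```text
time_s: 18.85
ee_pos: [0.6303, 0.0921, 0.1375]
tcp_rot: [[-0.014, 1.0, 0.002], [1.0, 0.014, 0.0], [0.0, 0.002, -1.0]]
contact_force: [-5.9, -1.1, 14.9]
finger_gap: 0.005
grasp_force: 7.5
```

Call:
{"op": "apply_moves", "data": {
  "commands": [
    {"dp": [0,0,0],"rot": [0,0,0],"gripper": 0.0},
    {"dp": [0,0,0],"rot": [0,0,0],"gripper": 0.0},
    {"dp": [0,0,0],"rot": [0,0,0],"gripper": 0.0},
    {"dp": [0,0,0],"rot": [0,0,0],"gripper": 0.0},
    {"dp": [0,0,0],"rot": [0,0,0],"gripper": 0.0},
    {"dp": [0,0,0],"rot": [0,0,0],"gripper": 0.0},
    {"dp": [0,0,0],"rot": [0,0,0],"gripper": 0.0},
    {"dp": [0,0,0],"rot": [0,0,0],"gripper": 0.0}
  ]
}}

```text
time_s: 19.52
ee_pos: [0.6303, 0.092, 0.1375]
tcp_rot: [[-0.014, 1.0, 0.002], [1.0, 0.014, -0.0], [-0.0, 0.002, -1.0]]
contact_force: [-5.7, -0.6, 15.4]
finger_gap: 0.006
grasp_force: 7.5
```

Call:
{"op": "apply_moves", "data": {
  "commands": [
    {"dp": [0,0,0],"rot": [0,0,0],"gripper": 0.0},
    {"dp": [0,0,0],"rot": [0,0,0],"gripper": 0.0},
    {"dp": [0,0,0],"rot": [0,0,0],"gripper": 0.0},
    {"dp": [0,0,0],"rot": [0,0,0],"gripper": 0.0},
    {"dp": [0,0,0],"rot": [0,0,0],"gripper": 0.0},
    {"dp": [0,0,0],"rot": [0,0,0],"gripper": 0.0},
    {"dp": [0,0,0],"rot": [0,0,0],"gripper": 0.0},
    {"dp": [0,0,0],"rot": [0,0,0],"gripper": 0.0}
  ]
}}

```text
time_s: 20.18
ee_pos: [0.6303, 0.092, 0.1375]
tcp_rot: [[-0.014, 1.0, 0.002], [1.0, 0.014, 0.0], [0.0, 0.002, -1.0]]
contact_force: [-5.5, 0.2, 14.7]
finger_gap: 0.003
grasp_force: 7.5
```

Run:
```python
from h import *
b=bubble(snap("wrist"),110);s=bot.get_state();print(b,s["contact_force"])
if abs(b[0])<1.2 and 12<s["contact_force"][2]<18: print(bot.finish_job())
```

```text
(np.float64(-0.39012709614436036), np.float64(57.72036120137429), 356, array([277.19966397, 149.12869266])) [-5.34340086 -1.21458517 14.41593052]
the job is handed in; nothing more can be done
None
```

The job is handed in at about 20 s: the spirit level lies on the blue strip, the shelf is levelled with the bubble about 0.4 mm from the middle of the lines, and the fingertips were still pressing the pad with about 14.5 N; the mug and the chalk box were not touched.

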